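# Rock a jammed shoe last out of the bench jack

## Robot

A 7-joint arm with a two-finger parallel gripper is mounted at the origin on the work surface. World frame = base frame: x ahead of the robot, y to its left, z up, the work surface at z = 0. Lengths are in m, angles in rad, forces in N, time in s.
With the tool pointing down it reaches from about 0.4 to 0.875 m from the base axis. Payload 19.3 kg.
Tool frame: the origin (TCP) lies where the fingers leave the gripper's body, on its centre line; the fingertips stand bot.tip_reach ahead of it and the grasp point (between the pads) lies 54 mm ahead of it (bot.tip_reach is the distance from the TCP to the fingertips, in m); z points along the fingers, y is the line along which they close (so a half turn about z gives the same grasp; the last joint's range is limited). The gripper opens to 85 mm and grips with 20 to 120 N. Pads are 22 mm wide; open, the fingers measure 114 mm over their backs; the gripper's body (76 mm by 85 mm) begins 54 mm behind the grasp point. The pads swing forward as they close: fully open they stand 13 mm farther back than shut.
Start: joints at [-1.338, 0.521, -0.036, 1.599, 0.021, 1.021, -0.113], TCP at [0.186, 0.597, 0.304] pointing down, gripper open.
Joint ranges: [-2.91, 2.91], [-0.3, 2.13], [-1.5, 1.42], [0.17, 2.43], [-1.26, 4.41], [0.16, 1.93], [-2.52, 2.52]. Speed limits (rad/s): [1.89, 1.89, 2.39, 2.39, 3.01, 3.01, 3.01].

## Interface

Orientations are given as [roll, pitch, yaw] about the fixed x, y, z axes, in that order (R = Rz(yaw) Ry(pitch) Rx(roll)).
In Python, from workcell import bot gives the robot as it stands. The module is installed in compiled form; this text tells all that it offers.
- The arm moves only by the shell command python3 -m jog 'ROWS' [FORCE]. ROWS is JSON, a list that holds one entry, the list of rows, each a list of 7 numbers: the shift along the tool's x, y, z in mm, then the turn, a rotation vector about the tool's x, y, z in rad, then the opening, from 0 (shut) to 1 (fully open). In form: [[[tx, ty, tz, wx, wy, wz, fingers], ...]]. A call has 1 to 5 rows; each row shifts and turns the commanded pose from where the row before left it, along the tool's axes as they then stand; what a row does not reach is not made up. A row lasts 1/10 s, in which the tool goes at most 50 mm and 8.59 degrees, less where a joint would pass 70% of its speed; a pose out of reach is approached as far as the arm can. A call is refused whole if a number of a shift passes 50 or a number of a turn 0.15, either way. A call with a gripper value outside its range is refused whole. The fingers move at their own pace and stop on an object; FORCE is the grip in N (left out, the last holds). Time passes only in rows, so rows that do not move let the fingers close. It gives the time, the measured TCP pose, the force, the opening and the grip force at its end, in the units of the state.
- bot.observe(): the state, without advancing time (a new reading comes with each control period).
- bot.grab_frame(name): name is "side" or "top"; returns a dict with "img" (400x640x3 uint8, red, green, blue), "intrinsics" (3x3 intrinsics, pixels), "R" (3x3) and "t" (3): a world point X has camera coordinates R X + t. Camera axes: x right, y down, z forward; pixel columns grow to the right and rows downward; lengths in m; the calibration is good to about 2 mm. A picture is of the moment at which its call begins. There is no depth.
- bot.job_done(): hands the job in; it is judged then, once.
Trained networks look in a picture, given as the dict that the camera call returned (one of the last four; its "shot" number tells which), for a name from the list of things; names that differ only in an ending like _2 or _b are one class to them, and where a whole thing is asked for, a point or a joint stands for the part that bears it (a point fixed in the world has none). Each returns a list of dicts, best first, with "conf" (0 to 1); they miss things now and then, are a little off and sometimes report something else, mostly with a low value. They report only what shows in the picture. A call takes as long as a camera call. They do not tell look-alikes from the thing itself.
- bot.trace(query, picture): "region" (400x640 bool, what is visible of it).
- bot.spot_point(query, picture): "xyz" ([x, y, z] in m, in world coordinates, good to about 4 mm: a listed point, or the origin of a listed thing).
The state is a dict: "clock": time; "qpos": joint angles; "qd": joint speeds; "joint_efforts": joint torques, N m; "position": TCP position; "tool_rot": TCP orientation; "force": force on the tool from outside, world axes, zero at the start; "moment": the same for the moment, N m; "grip_width": finger opening in m; "finger_force": force on a finger pad.
Only numpy, scipy, OpenCV 4.12 (cv2) and the standard library are available. Lean on these libraries where they do the work, as an engineer would, in place of code of your own. Each camera call takes 0.05 s, during which the arm holds its last target. There are 200 camera calls.

## Task

The green shoe last is jammed upside down in the sprung jaws of the bench jack; pulled straight up it would only lift the jack off its base plate. Grip it across the waist and rock it sideways about ten degrees each way, to its left, to its right, to its left again and so on, easing it up a little with every rock until it slips out of the jaws. Finish while holding it still, sole up, two or three centimetres clear above the jaws, with the jack still down on its plate and the things around it left alone.

Things in the scene. Friction and masses are not known exactly. Their poses are not given: they have to be found in the camera images.
- shoe_last: green plastic shoe last (0.34-0.55 kg), upside down, flat sole up, 226 long (x -78 heel to +148 toe). Origin: centre of the lowest face, the end of its cone; x to the toe, y to its left (seen from heel to toe), z up; sole at z 95. The cone is a flat-sided tongue 76 long (x), 26 wide (y), its lowest 10 tapering to 14 wide. Forepart up to 72 wide at x 100, heel 50 wide
- grip (a point): place to grip the last: middle of its waist, 8 under the sole (at x 0, y 0, z 87 from the last's origin). Flat upright sides 46 apart across y, from x -22 to +46 and z 57 to 92 of the last. It balances close to here. Axes as the last's
- sole (a point): point on the sole's surface straight above grip (x 0, y 0, z 95 from the last's origin). Axes as the last's
- plate: dark steel base plate of the jack, 190 x 150 x 12, fixed to the bench. Origin: centre of its underside, on the bench; z up, x along the jaws (the last's x points the same way at the start), y across them. At the start the cone stands on the jack's floor 70 above this origin, within 4 of the centre along x
- jaw_top (a point): middle of the top of the two jaws, 100 above the bench when the jack is down; axes as the plate's. Housings reach 103 above the bench and 116 over y. The jaws barely close (0.5) when the last is out
- nose (a point): midpoint between the rounded noses (radius 6) of the two steel jaws, 92 above the bench, 22 above the floor on which the cone stands. The noses, two on each jaw 40 apart along x, pinch the cone from left and right with about 16 N each (springs 2500 N/m, travel back 8). Roll the last about the x line through here. The cone is out of the noses after about 14 to 20 of rise; then lift straight
- jack (a joint): lift of the red-brown jack (1.3 kg) off its plate, m; 0 = down. It rests by weight alone on guide pins: pulls over about 13 N raise it, and friction in the jaws resists a straight pull with about 19 N (15 to 23). While the last is being rolled one side slips up, the other down, and a light pull raises it: up to 4 mm of rise per swing of twenty degrees from side to side
Mind the look-alikes: they are no part of the job. What is shaped like the shoe_last but pink or purple is not meant.

How it is judged:
On the way, in this order (a step that is already met when the one before it is completed fails the run):
1. the last, still in the jaws, is rocked to its left (over 5 degrees) (y of sole in the frame of plate above 0.005 m and angle between shoe_last's own z axis and vertical above 0.09 rad and z of shoe_last in the frame of plate below 0.088 m and contact force between shoe_last and plate above 5 N), for 0.05 s.
2. the last, still in the jaws, is rocked to its right (over 5 degrees) (y of sole in the frame of plate below -0.005 m and angle between shoe_last's own z axis and vertical above 0.09 rad and z of shoe_last in the frame of plate below 0.088 m and contact force between shoe_last and plate above 5 N), for 0.05 s.
3. the last, still in the jaws, is rocked to its left again (over 5 degrees) (all of step 1), for 0.05 s.
At the end, for the whole second after the job is handed in: the last is held still by the fingers, touching no part of the jack, its cone end 6 to 60 mm above the jaws' top and within 40 mm sideways of their middle, upright within 15 degrees, the jack down on its plate within 3 mm (z of shoe_last in the frame of jaw_top between 0.006 and 0.06 m and horizontal distance between shoe_last and jaw_top below 0.04 m and angle between shoe_last's own z axis and vertical below 0.26 rad and contact force between shoe_last and the fingers above 2 N and contact force between shoe_last and plate below 0.2 N and linear speed of shoe_last below 0.03 m/s and value of joint jack below 0.003 m); the arm keeps its last pose, push and grip.
It fails at once if the jack is lifted more than 8 mm off its base plate (value of joint jack above 0.008 m).
It fails at once if a bystander is moved more than 30 mm (distance of any of hammer, tack_tin, glue_jar, spare_last_a, spare_last_b, brush, water_bottle from where it was at the start of the episode above 0.03 m).
It also fails if it takes over 48 s, if anything falls off the work surface, if the arm or the gripper's body presses on something with over 40 N, if the wrist force passes 120 N, or if a joint passes its speed limit or range.

## Working session

There is one attempt and no reset: what is moved stays moved. The work goes in short steps, Python scripts to look and compute and a shell command to move; the robot and the scene stay as the last step left them, time stands still between calls to the robot, and variables do not carry over. Pictures are saved under pics/ and viewed, at most 10 in all, crops included, and the job is handed in when it is done.

```bash
mkdir -p pics; cat > h.py <<'E'
import numpy as np,cv2
from workcell import bot
from scipy.spatial.transform import Rotation as Rot
def proj(f,X):
    c=f["R"]@np.asarray(X)+f["t"]; p=f["intrinsics"]@c; return p[:2]/p[2]
E
python3 - <<'E'
from h import *
s=bot.observe(); print(s["clock"],s["position"],s["tool_rot"],s["grip_width"],bot.tip_reach)
ims=[]
for n in("top","side"):
    f=bot.grab_frame(n); ims.append(f["img"])
    for q in("shoe_last","grip","sole","plate","jaw_top","nose"):
        for r in bot.spot_point(q,f)[:4]: print(n,q,np.round(r["xyz"],4),round(r["conf"],2),np.round(proj(f,r["xyz"])))
    cv2.imwrite(f"pics/{n}0.png",f["img"][...,::-1])
E
```

```text
0.0 [0.18632882 0.5963105  0.30335546] [-3.14049237e+00  7.77330314e-05  2.83876696e+00] 0.08544384901817248 0.0726
top shoe_last [0.5574 0.024  0.0651] 0.74 [323. 137.]
top shoe_last [2.196e-01 2.270e-01 1.000e-04] 0.72 [237. 292.]
top shoe_last [ 0.3371 -0.1235  0.    ] 0.68 [389. 236.]
top grip [0.2195 0.2276 0.0831] 0.98 [229. 297.]
top grip [ 0.3317 -0.1185  0.0889] 0.93 [393. 239.]
top grip [0.5573 0.0249 0.1597] 0.91 [323. 127.]
top sole [0.215  0.2289 0.0918] 0.96 [228. 299.]
top sole [0.5594 0.0239 0.1614] 0.79 [323. 126.]
top sole [ 0.3377 -0.1204  0.0972] 0.7 [395. 236.]
top plate [ 0.5641  0.0294 -0.0044] 0.62 [320. 141.]
top jaw_top [0.5611 0.0266 0.1   ] 0.9 [322. 132.]
top jaw_top [ 0.5619  0.0277 -0.0028] 0.75 [321. 141.]
top nose [0.558  0.0253 0.0925] 0.8 [322. 134.]
side shoe_last [ 0.3344 -0.12    0.0042] 0.85 [298. 302.]
side shoe_last [0.558  0.0315 0.0667] 0.83 [383. 214.]
side shoe_last [0.2212 0.2268 0.0003] 0.64 [235. 207.]
side grip [0.5517 0.0283 0.154 ] 0.78 [383. 184.]
side grip [ 0.3311 -0.1174  0.0877] 0.65 [293. 273.]
side grip [0.2225 0.2306 0.0856] 0.59 [231. 179.]
side sole [ 0.3345 -0.1196  0.0958] 0.8 [295. 270.]
side sole [0.2182 0.2262 0.094 ] 0.67 [228. 177.]
side sole [ 0.5559  0.0264 -0.    ] 0.63 [380. 238.]
side sole [0.5569 0.0243 0.1647] 0.57 [387. 181.]
side plate [ 0.5595  0.028  -0.001 ] 0.94 [382. 237.]
side jaw_top [0.562  0.026  0.0983] 0.95 [386. 205.]
side nose [0.5584 0.0254 0.0931] 0.84 [385. 207.]
```

View pics/top0.png

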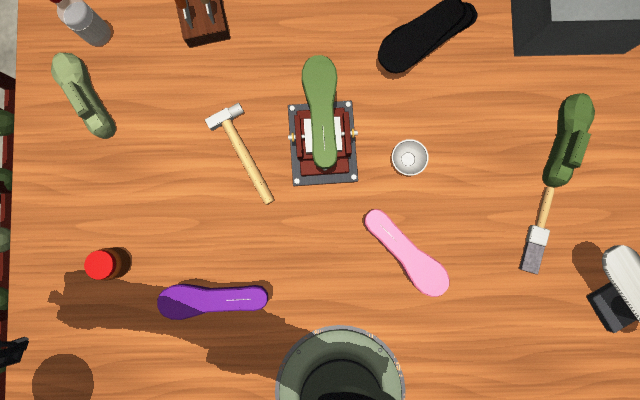

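View pics/side0.png

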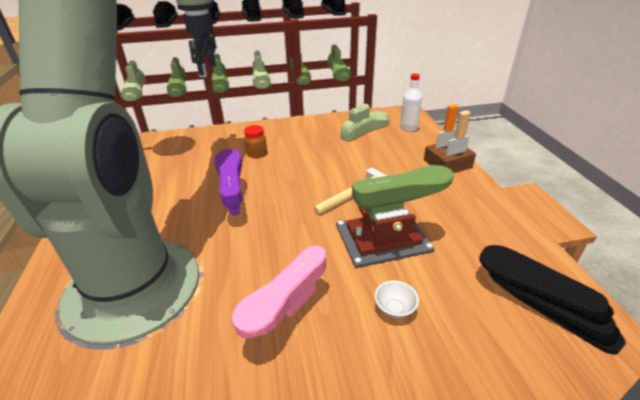

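The green last sits in the jack at top (322,130), with its toe pointing up in the image (+x). The pink and purple look-alikes lie elsewhere. The hammer at (225,120) and the tin at (410,158) flank the jack. Next I measure the yaw.

```bash
cat >> h.py <<'E'
def back(f,px,z):
    K=np.linalg.inv(f["intrinsics"]); d=(np.c_[px,np.ones(len(px))]@K.T)@f["R"]; C=-f["R"].T@f["t"]
    return C+d*((z-C[2])/d[:,2])[:,None]
E
python3 - <<'E'
from h import *
f=bot.grab_frame("top")
for q,z in(("shoe_last",.165),("plate",.012),("jaw_top",.1)):
  for r in bot.trace(q,f)[:4]:
    m=r["region"]; v,u=np.nonzero(m)
    if not(270<u.mean()<370 and 80<v.mean()<180): continue
    P=back(f,np.c_[u,v].astype(float),z)[:,:2].astype(np.float32)
    c=P.mean(0); w,V=np.linalg.eigh(np.cov((P-c).T)); a=V[:,1]*np.sign(V[0,1])
    t=(P-c)@a
    print(q,r["conf"],m.sum(),c,"yaw",np.arctan2(a[1],a[0]),"ends",c+a*t.min(),c+a*t.max(),cv2.minAreaRect(P))
    if q=="shoe_last":
        n=np.array([-a[1],a[0]]);s=(P-c)@n
        for k in np.arange(t.min()+.005,t.max(),.02):
            i=abs(t-k)<.006; mid=c+a*k+n*(s[i].min()+s[i].max())/2; print(np.round(mid,4),round(float(np.ptp(s[i])),4))
# plate corner bolts by hand estimate
print(back(f,np.array([[290.,103],[353,101],[358,181],[294,185]]),.012))
E
```

```text
shoe_last 0.57 3025 [0.5963505  0.02734477] yaw 0.04213073706839853 ends [0.47440207 0.02220395] [0.70309849 0.0318448 ] ((0.5888261198997498, 0.03042708709836006), (0.0697372704744339, 0.22780229151248932), 88.92658233642578)
[0.4794 0.0219] 0.0394
[0.4994 0.0237] 0.0478
[0.5194 0.0235] 0.0476
[0.5393 0.0248] 0.0442
[0.5593 0.0254] 0.0458
[0.5793 0.0259] 0.0443
[0.5993 0.0282] 0.0497
[0.6193 0.0288] 0.0601
[0.6392 0.0293] 0.0701
[0.6593 0.0291] 0.0705
[0.6792 0.0309] 0.0662
[0.6992 0.0316] 0.0441
plate 0.88 3803 [0.5470734  0.02551194] yaw 0.07913006871591477 ends [0.4590606  0.01853291] [0.65190706 0.03382479] ((0.5555167198181152, 0.02315846085548401), (0.19025900959968567, 0.15985657274723053), 2.7261576652526855)
jaw_top 0.7 2179 [0.5381688  0.02494222] yaw -1.2104629692905153 ends [0.51445853 0.08787029] [ 0.56514442 -0.04665228] ((0.5407585501670837, 0.02437732368707657), (0.14057986438274384, 0.14649879932403564), 2.5089738368988037)
[[ 0.65036604  0.09780311  0.012     ]
 [ 0.65190443 -0.04835222  0.012     ]
 [ 0.46507955 -0.05466345  0.012     ]
 [ 0.45907011  0.09185024  0.012     ]]
```

```bash
r='[-33,-27,0,0,0,0,1]'; python3 -m jog '[[[-33,-27,0,0,0,0,1],[-33,-27,0,0,0,0,1],[-33,-27,0,0,0,0,1],[-33,-27,0,0,0,0,1],[-33,-27,0,0,0,0,1]]]'; python3 -m jog '[[[-33,-27,0,0,0,0,1],[-33,-27,0,0,0,0,1],[-33,-27,0,0,0,0,1],[-33,-27,0,0,0,0,1],[-33,-27,0,0,0,0,1]]]'
```

```text
clock: 1.4
position: [0.3043, 0.417, 0.304]
tool_rot: [3.141, 0.0, 2.839]
force: [1.0, 0.6, 0.5]
grip_width: 0.0855
finger_force: 0.0
clock: 1.9
position: [0.4216, 0.2389, 0.3042]
tool_rot: [3.141, 0.0, 2.839]
force: [1.1, 1.1, -0.9]
grip_width: 0.0855
finger_force: 0.0
```

```bash
python3 -m jog '[[[-33,-27,0,0,0,0,1],[-33,-27,0,0,0,0,1],[-33,-27,0,0,0,0,1],[-33,-27,0,0,0,0,1],[-33,-27,0,0,0,0,1]]]'; python3 -m jog '[[[0,0,0,0,0,-0.12,1],[0,0,0,0,0,-0.12,1],[0,0,0,0,0,-0.1,1],[0,0,0,0,0,0,1]]]'
cat >> h.py <<'E'
def rel(pos,rot):
    s=bot.observe(); R=Rot.from_euler("xyz",s["tool_rot"]); G=Rot.from_euler("xyz",rot)
    print(s["clock"],s["position"],s["tool_rot"],"F",np.round(s["force"],1),"shift",np.round(R.inv().apply(np.array(pos)-s["position"])*1e3,1),"turn",np.round((R.inv()*G).as_rotvec(),3),"q",np.round(s["qpos"],2))
E
python3 -c "
from h import *
rel([.557,.0255,.26],[np.pi,0,np.pi+.043])"
```

```text
clock: 2.4
position: [0.5389, 0.0608, 0.3041]
tool_rot: [3.141, 0.0, 2.839]
force: [0.8, -0.4, 1.3]
grip_width: 0.0852
finger_force: 0.0
clock: 2.8
position: [0.5381, 0.0622, 0.304]
tool_rot: [3.141, 0.0, -3.103]
force: [0.7, 0.7, -0.1]
grip_width: 0.0856
finger_force: 0.0
2.8 [0.53812271 0.06218919 0.3039561 ] [ 3.14140476e+00  9.13617724e-05 -3.10284185e+00] F [ 0.7  0.7 -0.1] shift [-17.4 -37.4  44. ] turn [ 0.     0.    -0.004] q [-0.28  0.39  0.07  1.82 -0.04  0.93  1.42]
```

```bash
python3 -m jog '[[[-17,-37,0,0,0,-0.004,1],[0,0,30,0,0,0,1],[0,0,20,0,0,0,1],[0,0,0,0,0,0,1]]]'
python3 - <<'E'
from h import *
rel([.557,.0255,.206],[np.pi,0,np.pi+.043])
f=bot.grab_frame("side"); cv2.imwrite("pics/s1.png",f["img"][...,::-1])
for q in("grip","sole","nose","jaw_top"):
    for r in bot.spot_point(q,f)[:3]: print(q,np.round(r["xyz"],4),round(r["conf"],2))
cv2.imwrite("pics/s1c.png",cv2.resize(f["img"][90:290,260:500,::-1],None,fx=2.5,fy=2.5))
E
```

```text
clock: 3.2
position: [0.5555, 0.0259, 0.2518]
tool_rot: [-3.141, -0.004, -3.103]
force: [0.8, 1.2, -0.2]
grip_width: 0.0852
finger_force: 0.0
3.2 [0.55546633 0.02587957 0.25183653] [-3.14108684 -0.00371869 -3.10348244] F [ 0.8  1.2 -0.2] shift [-1.7 -0.4 45.8] turn [-0.    -0.004 -0.005] q [-0.21  0.48  0.08  1.84 -0.05  0.83  1.5 ]
grip [ 0.3313 -0.1164  0.0882] 0.86
grip [0.554 0.028 0.156] 0.79
grip [0.2212 0.2328 0.0887] 0.65
sole [0.2151 0.228  0.0961] 0.88
sole [0.5563 0.0273 0.1642] 0.81
sole [ 0.3358 -0.1205  0.0961] 0.81
nose [0.562  0.0244 0.0925] 0.66
jaw_top [0.5596 0.0276 0.0998] 0.61
```

View pics/s1c.png

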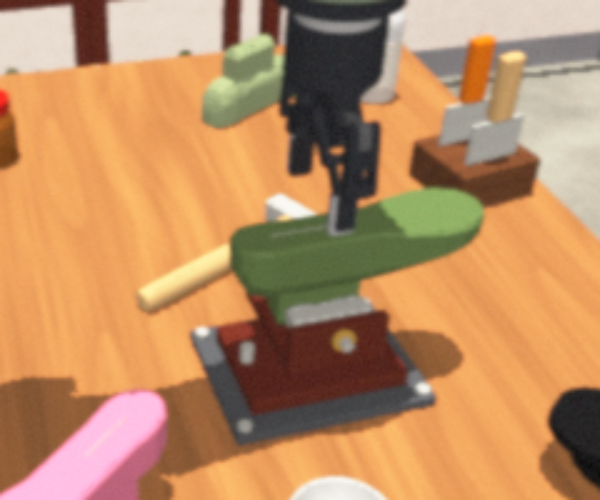

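The fingers straddle the waist at crop (340,210), slightly above the last. Descending.

```bash
python3 -m jog '[[[-2,0,15,0,-0.003,-0.004,1],[0,0,15,0,0,0,1],[0,0,10,0,0,0,1],[0,0,6,0,0,0,1],[0,0,0,0,0,0,1]]]'; python3 -m jog '[[[0,0,0,0,0,0,0.7],[0,0,0,0,0,0,0.6],[0,0,0,0,0,0,0.5],[0,0,0,0,0,0,0.4],[0,0,0,0,0,0,0]]]' 60;  python3 -c "
from h import *
rel([.557,.0255,.206],[np.pi,0,np.pi+.043])"
```

```text
clock: 3.95
position: [0.5584, 0.0261, 0.2077]
tool_rot: [-3.141, 0.002, -3.096]
force: [-0.2, 0.6, 0.6]
grip_width: 0.0856
finger_force: 0.0
clock: 4.45
position: [0.5588, 0.0261, 0.2086]
tool_rot: [3.141, 0.004, -3.096]
force: [-2.4, -0.2, 7.0]
grip_width: 0.0454
finger_force: 60.9
4.45 [0.55878039 0.02611295 0.20862609] [ 3.14148211  0.00391165 -3.0964637 ] F [-2.4 -0.2  7. ] shift [ 1.8 -0.5  2.6] turn [0.    0.004 0.002] q [-0.2   0.54  0.07  1.87 -0.05  0.73  1.51]
```

```bash
python3 -m jog '[[[0,0,0,0,0,0,0],[0,4.1,-0.2,0.035,0,0,0],[0,4.1,-0.2,0.035,0,0,0],[0,4.1,-0.2,0.035,0,0,0],[0,4.1,-0.2,0.035,0,0,0]]]' 90; cat >> h.py <<'E'
# last pose from tool, assuming rigid grip at the first-grasp pose
p0=np.array([.55878,.02611,.20863]); yaw=.043
def rep():
    s=bot.observe(); R=Rot.from_euler("xyz",s["tool_rot"]); R0=Rot.from_euler("xyz",[3.1415,.0039,-3.0965])
    d=R*R0.inv(); lp=s["position"]+d.apply(np.array([.557,.0255,.07])-p0)
    ax=Rot.from_euler("z",yaw)
    z=d.apply([0,0,1]); c=lp+z*(.092-lp[2])/z[2]  # axis point at nose height
    print("t",round(s["clock"],2),"tilt left deg",np.round(np.degrees((ax.inv()*d*ax).as_rotvec())*[-1,1,1],2),"rise mm",round(((.022-np.linalg.norm(c-lp)*np.sign(c[2]-lp[2])))*1e3,2),"pivot off xy mm",np.round(ax.inv().apply(c-[.557,.0255,.092])[:2]*1e3,2),"F",np.round(s["force"],1),"M",np.round(s["moment"],2),"w",s["grip_width"],s["finger_force"])
E
python3 -c "
from h import *
rep()"
```

```text
clock: 4.95
position: [0.558, 0.043, 0.2084]
tool_rot: [-3.001, 0.004, -3.096]
force: [-0.5, 0.1, -2.1]
grip_width: 0.0443
finger_force: 91.7
t 4.95 tilt left deg [ 8.08 -0.02 -0.02] rise mm 0.97 pivot off xy mm [0.02 0.36] F [-0.5  0.1 -2.1] M [0.53 0.15 0.12] w 0.04432975892753062 91.65834546089172
```

```bash
python3 -m jog '[[[0,4.1,-0.2,0.035,0,0,0],[0,0,0,0,0,0,0]]]'; python3 - <<'E'
from h import *
rep()
f=bot.grab_frame("side")
for q in("grip","sole","shoe_last"):
    for r in bot.spot_point(q,f)[:3]:
        if r["xyz"][0]>.5: print(q,np.round(r["xyz"],4),round(r["conf"],2))
E
python3 -m jog '[[[0,-4.1,-0.3,-0.035,0,0,0],[0,-4.1,-0.3,-0.035,0,0,0],[0,-4.1,-0.3,-0.035,0,0,0],[0,-4.1,-0.3,-0.035,0,0,0],[0,-4.1,-0.3,-0.035,0,0,0]]]';python3 -c "
from h import *
rep()"
```

```text
clock: 5.15
position: [0.5578, 0.0474, 0.2077]
tool_rot: [-2.965, 0.003, -3.095]
force: [0.6, 1.3, 2.7]
grip_width: 0.0446
finger_force: 92.6
t 5.15 tilt left deg [10.1  -0.    0.07] rise mm 1.02 pivot off xy mm [-0.04  0.73] F [0.6 1.3 2.7] M [ 0.29  0.   -0.04] w 0.044649719440546826 92.62995958328247
grip [0.5532 0.0378 0.1544] 0.77
sole [0.555  0.0379 0.1629] 0.78
shoe_last [0.5579 0.0257 0.0675] 0.83
clock: 5.85
position: [0.5586, 0.0258, 0.211]
tool_rot: [3.139, 0.003, -3.097]
force: [2.8, 0.9, -5.0]
grip_width: 0.0447
finger_force: 92.4
t 5.85 tilt left deg [-0.12  0.02 -0.03] rise mm 2.4 pivot off xy mm [-0.24 -0.04] F [ 2.8  0.9 -5. ] M [ 0.13 -0.67  0.08] w 0.04473215432624629 92.4341869354248
```

```bash
python3 -m jog '[[[0,-4.15,-0.3,-0.035,0,0,0],[0,-4.15,-0.3,-0.035,0,0,0],[0,-4.15,-0.3,-0.035,0,0,0],[0,-4.15,-0.3,-0.035,0,0,0],[0,-4.15,-0.3,-0.035,0,0,0]]]';python3 -c "
from h import *
rep()"; python3 -m jog '[[[0,0,0,0,0,0,0],[0,4.15,-0.3,0.035,0,0,0],[0,4.15,-0.3,0.035,0,0,0],[0,4.15,-0.3,0.035,0,0,0],[0,4.15,-0.3,0.035,0,0,0]]]';python3 -c "
from h import *
rep()"
```

```text
clock: 6.35
position: [0.5595, 0.0048, 0.2111]
tool_rot: [2.965, 0.004, -3.097]
force: [1.6, 1.7, -7.1]
grip_width: 0.0447
finger_force: 92.4
t 6.35 tilt left deg [-1.013e+01  3.000e-02 -1.000e-02] rise mm 4.25 pivot off xy mm [-0.25 -0.02] F [ 1.6  1.7 -7.1] M [-0.54 -0.56  0.  ] w 0.04472822120484717 92.43443012237549
clock: 6.85
position: [0.5587, 0.0218, 0.2142]
tool_rot: [3.108, 0.003, -3.097]
force: [2.2, 1.5, -6.2]
grip_width: 0.0447
finger_force: 94.0
t 6.85 tilt left deg [-1.93  0.04 -0.03] rise mm 5.66 pivot off xy mm [-0.33 -0.17] F [ 2.2  1.5 -6.2] M [ 0.48 -0.5   0.05] w 0.04472696058699838 93.97121071815491
```

```bash
python3 -m jog '[[[0,4.25,-0.3,0.035,0,0,0],[0,4.25,-0.3,0.035,0,0,0],[0,4.25,-0.3,0.035,0,0,0],[0,4.25,-0.3,0.035,0,0,0],[0,4.25,-0.3,0.035,0,0,0]]]';python3 -m jog '[[[0,4.25,-0.3,0.035,0,0,0],[0,0,0,0,0,0,0]]]'; python3 - <<'E'
from h import *
rep()
f=bot.grab_frame("side")
for q in("sole","shoe_last","jaw_top","nose"):
    for r in bot.spot_point(q,f)[:3]:
        if r["xyz"][0]>.5: print(q,np.round(r["xyz"],4),round(r["conf"],2))
cv2.imwrite("pics/s2c.png",cv2.resize(f["img"][90:290,260:500,::-1],None,fx=2.5,fy=2.5))
E
```

```text
clock: 7.35
position: [0.5577, 0.0433, 0.215]
tool_rot: [-3.001, 0.003, -3.097]
force: [2.5, 2.5, -6.5]
grip_width: 0.0447
finger_force: 93.9
clock: 7.55
position: [0.5575, 0.0482, 0.2146]
tool_rot: [-2.966, 0.003, -3.095]
force: [2.8, -0.9, -4.2]
grip_width: 0.0445
finger_force: 94.3
t 7.55 tilt left deg [10.08  0.03  0.05] rise mm 7.98 pivot off xy mm [-0.42  0.33] F [ 2.8 -0.9 -4.2] M [ 0.04 -0.49  0.02] w 0.04445511326013668 94.30061459541321
sole [0.5549 0.0386 0.1723] 0.56
shoe_last [0.5581 0.0299 0.077 ] 0.63
jaw_top [0.558  0.0259 0.098 ] 0.82
nose [0.5615 0.0244 0.0939] 0.96
```

View pics/s2c.png

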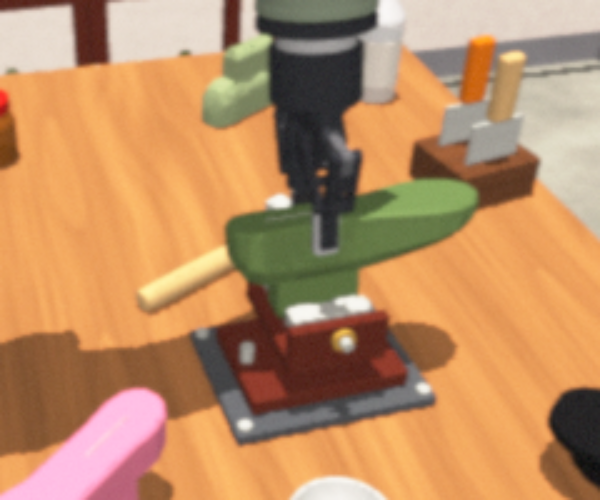

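The last is leaning left and gripped at crop (325,230). The jack is still down on its plate: its housing at (345,340) hasn't moved. It has risen about 8 mm, so rocking continues, with the rocking radius now about 125 mm.

```bash
python3 -m jog '[[[0,-4.35,-0.3,-0.035,0,0,0],[0,-4.35,-0.3,-0.035,0,0,0],[0,-4.35,-0.3,-0.035,0,0,0],[0,-4.35,-0.3,-0.035,0,0,0],[0,-4.35,-0.3,-0.035,0,0,0]]]';python3 -m jog '[[[0,-4.4,-0.3,-0.035,0,0,0],[0,-4.4,-0.3,-0.035,0,0,0],[0,-4.4,-0.3,-0.035,0,0,0],[0,-4.4,-0.3,-0.035,0,0,0],[0,-4.4,-0.3,-0.035,0,0,0]]]'; python3 -c "
from h import *
rep()"
```

```text
clock: 8.3
position: [0.5585, 0.0256, 0.2185]
tool_rot: [3.139, 0.003, -3.097]
force: [1.8, 3.4, -10.3]
grip_width: 0.0444
finger_force: 94.0
clock: 8.8
position: [0.5595, 0.0038, 0.2188]
tool_rot: [2.964, 0.003, -3.097]
force: [1.1, 5.1, -4.4]
grip_width: 0.0448
finger_force: 94.2
t 8.8 tilt left deg [-1.017e+01  5.000e-02  1.000e-02] rise mm 12.1 pivot off xy mm [-0.39  0.4 ] F [ 1.1  5.1 -4.4] M [ 1.22 -0.28 -0.  ] w 0.04484073429804347 94.22860622406006
```

```bash
python3 -m jog '[[[0,0,0,0,0,0,0],[0,4.5,-0.3,0.035,0,0,0],[0,4.5,-0.3,0.035,0,0,0],[0,4.5,-0.3,0.035,0,0,0],[0,4.5,-0.3,0.035,0,0,0]]]';python3 -m jog '[[[0,4.5,-0.3,0.035,0,0,0],[0,4.5,-0.3,0.035,0,0,0],[0,4.5,-0.3,0.035,0,0,0],[0,4.5,-0.3,0.035,0,0,0],[0,4.5,-0.3,0.035,0,0,0]]]'; python3 -c "
from h import *
rep()"
```

```text
clock: 9.3
position: [0.5587, 0.0217, 0.2222]
tool_rot: [3.107, 0.003, -3.097]
force: [1.1, 4.3, -2.8]
grip_width: 0.0445
finger_force: 95.0
clock: 9.8
position: [0.5574, 0.0435, 0.2227]
tool_rot: [-3.0, 0.003, -3.098]
force: [-1.1, 1.0, -3.3]
grip_width: 0.0446
finger_force: 95.1
t 9.8 tilt left deg [ 8.1   0.07 -0.09] rise mm 15.48 pivot off xy mm [-0.81 -1.18] F [-1.1  1.  -3.3] M [ 0.31  0.04 -0.  ] w 0.044646607384963205 95.05832433700562
```

```bash
python3 -m jog '[[[0,-4.6,-0.3,-0.035,0,0,0],[0,-4.6,-0.3,-0.035,0,0,0],[0,-4.6,-0.3,-0.035,0,0,0],[0,-4.6,-0.3,-0.035,0,0,0],[0,-4.6,-0.3,-0.035,0,0,0]]]';python3 -m jog '[[[0,-4.6,-0.3,-0.035,0,0,0],[0,-4.6,-0.3,-0.035,0,0,0],[0,-4.6,-0.3,-0.035,0,0,0],[0,-4.6,-0.3,-0.035,0,0,0],[0,0,0,0,0,0,0]]]'; python3 -c "
from h import *
rep()"; python3 -m jog '[[[0,4.7,-0.3,0.035,0,0,0],[0,4.7,-0.3,0.035,0,0,0],[0,4.7,-0.3,0.035,0,0,0],[0,4.7,-0.3,0.035,0,0,0],[0,4.2,-0.3,0.032,0,0,0]]]'; python3 -c "
from h import *
rep();rel([.557,.0255,.25],[np.pi,0,np.pi+.043])"
```

```text
clock: 10.3
position: [0.5584, 0.0203, 0.2258]
tool_rot: [3.105, 0.003, -3.098]
force: [0.3, -0.9, -3.9]
grip_width: 0.045
finger_force: 95.8
clock: 10.8
position: [0.5593, 0.0019, 0.2254]
tool_rot: [2.964, 0.002, -3.099]
force: [-0.1, 2.6, -0.8]
grip_width: 0.0444
finger_force: 96.7
t 10.8 tilt left deg [-10.16   0.09  -0.11] rise mm 18.83 pivot off xy mm [-0.76 -0.31] F [-0.1  2.6 -0.8] M [0.31 0.24 0.08] w 0.04442952282221644 96.65963530540466
clock: 11.3
position: [0.5582, 0.0252, 0.2293]
tool_rot: [3.14, 0.003, -3.097]
force: [1.1, 0.6, -3.6]
grip_width: 0.0446
finger_force: 96.4
t 11.3 tilt left deg [-0.06  0.07 -0.04] rise mm 20.7 pivot off xy mm [-0.79 -0.69] F [ 1.1  0.6 -3.6] M [-0.02  0.06  0.01] w 0.04456225106282645 96.43025636672974
11.3 [0.55819705 0.02523732 0.22933084] [ 3.14037132e+00  2.68297848e-03 -3.09725027e+00] F [ 1.1  0.6 -3.6] shift [  1.1   0.3 -20.7] turn [0.001 0.003 0.001] q [-0.2   0.51  0.07  1.85 -0.05  0.78  1.51]
```

```bash
python3 -m jog '[[[0,0,-1,0,0,0,0],[0,0,-1,0,0,0,0],[0,0,-2,0,0,0,0],[0,0,-2,0,0,0,0],[0,0,-2,0,0,0,0]]]'; python3 -m jog '[[[0,0,-5,0,0,0,0],[0,0,-6,0,0,0,0],[0,0,-6,0,0,0,0],[0,0,-5,0,0,0,0],[0,0,-4,0,0,0,0]]]';python3 -m jog '[[[0,0,0,0,0,0,0],[0,0,0,0,0,0,0],[0,0,0,0,0,0,0],[0,0,0,0,0,0,0],[0,0,0,0,0,0,0]]]'; python3 - <<'E'
from h import *
rep()
f=bot.grab_frame("side")
for q in("sole","shoe_last","jaw_top","nose"):
    for r in bot.spot_point(q,f)[:3]:
        if r["xyz"][0]>.5: print(q,np.round(r["xyz"],4),round(r["conf"],2))
cv2.imwrite("pics/s3c.png",cv2.resize(f["img"][90:290,260:500,::-1],None,fx=2.5,fy=2.5))
E
```

```text
clock: 11.8
position: [0.5585, 0.0251, 0.2375]
tool_rot: [3.138, 0.003, -3.097]
force: [-0.1, -0.2, -3.6]
grip_width: 0.0443
finger_force: 96.4
clock: 12.3
position: [0.5585, 0.0256, 0.2639]
tool_rot: [3.139, 0.003, -3.096]
force: [0.4, -0.2, -3.3]
grip_width: 0.0446
finger_force: 96.4
clock: 12.8
position: [0.5584, 0.0255, 0.2631]
tool_rot: [3.139, 0.003, -3.096]
force: [-0.1, 1.2, -2.4]
grip_width: 0.0445
finger_force: 96.4
t 12.8 tilt left deg [-0.16  0.07  0.  ] rise mm 54.49 pivot off xy mm [-0.65 -0.08] F [-0.1  1.2 -2.4] M [-0.03 -0.02  0.01] w 0.044513095690548884 96.38843894004822
sole [0.5579 0.0255 0.2161] 0.71
shoe_last [0.5544 0.0305 0.1196] 0.66
jaw_top [0.5611 0.0279 0.0992] 0.64
nose [0.5576 0.0275 0.0957] 0.79
```

View pics/s3c.png

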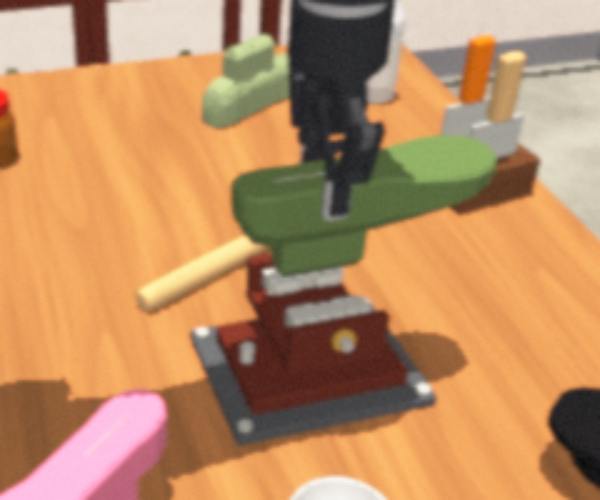

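The last is clear of the jaws: the cone's end at crop (320,268) is above the jaw tops at (310,285). The jack is down. The cone is about 22 mm above the jaws by both estimates, so I'm handing in.

```bash
python3 -c "
from workcell import bot
print(bot.job_done())"
```

```text
the job is handed in; nothing more can be done
None
```

The last was rocked out of the jaws and handed in held still, sole up, about 22 mm above them; the last picture shows the jack down on its plate, but the hand-in returned no verdict.

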